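# Sort clamp rings with a go / no-go gap gauge

### The job

Sort the three clamp rings by outside diameter with the steel gap gauge fixed on the bench, one at a time: slide a ring flat along the bench into the gauge's mouth with light pressure until it stops, never forcing it, then put it away in the plywood rack before you try the next. A ring that enters the wide go gap but stops at the narrower no-go step is good and goes in the middle bay, one that will not enter the go gap is oversize and goes in the left bay (the one nearest the gauge), and one that runs on through the no-go gap to the back is undersize and goes in the right bay. Push each ring flat and fully home against the back of its bay, and leave the jar, the spanner and the blue dial where they are.

Things in the scene. Friction and masses are not known exactly. Their poses are not given: they have to be found in the camera images.
- ring_a: one of three cream plastic clamp rings that look alike, lying flat: 20 mm thick, bore 56 mm right through (room for shut fingers), six small dark bolt holes marked on top, 0.10 to 0.18 kg. Outside diameter 88, 96 or 104 mm; which ring has which is not told. Origin: ring centre, on the underside; z up. Slides on the bench under about 1 N.
- ring_b: one of three cream plastic clamp rings that look alike, lying flat: 20 mm thick, bore 56 mm right through (room for shut fingers), six small dark bolt holes marked on top, 0.10 to 0.18 kg. Outside diameter 88, 96 or 104 mm; which ring has which is not told. Origin: ring centre, on the underside; z up. Slides on the bench under about 1 N.
- ring_c: one of three cream plastic clamp rings that look alike, lying flat: 20 mm thick, bore 56 mm right through (room for shut fingers), six small dark bolt holes marked on top, 0.10 to 0.18 kg. Outside diameter 88, 96 or 104 mm; which ring has which is not told. Origin: ring centre, on the underside; z up. Slides on the bench under about 1 N.
- gauge: C-shaped dark steel gap gauge: 18 mm thick plate fixed flat on the bench, 176 mm wide over its two arms, open above, so that a ring slides on the bench between the arms. Origin: on the bench, midway between the arms, where the parallel go gap begins; x points into the gap, y across it. Lead-in from x = -14 to 0 mm narrows from 116 to 100 mm; go gap 100 mm wide up to x = 45 mm.
- gauge_step (a point): on the bench, midway between the arms, at the no-go step (gauge x = 45 mm), where the gap narrows to 92 mm. Axes as the gauge. In gauge x, a 104 mm ring stops with its centre at about -14 mm, a 96 mm ring at +31 mm; an 88 mm ring runs on to +81 mm. A push of 5 to 10 N is plenty to feel a stop; over 25 N is forcing it.
- gauge_back (a point): on the bench, middle of the closed back of the no-go gap (gauge x = 125 mm). Axes as the gauge. The plate ends 32 mm beyond; two black knobs on it there, 55 mm either side, stand 42 mm above the bench.
- rack: plywood sorting rack fixed on the bench: three bays side by side, no floor, open above and at the front, which faces the robot. Walls 9 mm thick and 30 mm tall, bays 116 mm wide inside, 110 mm deep, 125 mm from centre to centre; wall ends are rounded and stand 114 mm in front of the back. Origin: on the bench, middle of the middle bay's back wall; x points into the bays (from front to back), y to the left bay.
- bay_left (a point): left bay of the rack, seen from its open front: the one nearest the gauge, for oversize rings. On the bench, at the middle of this bay's back wall; axes as the rack. A ring pushed home has its centre half its diameter in front of it (x = -44, -48 or -52 mm).
- bay_middle (a point): middle bay of the rack, seen from its open front: for good rings. On the bench, at the middle of this bay's back wall; axes as the rack. A ring pushed home has its centre half its diameter in front of it (x = -44, -48 or -52 mm).
- bay_right (a point): right bay of the rack, seen from its open front: for undersize rings. On the bench, at the middle of this bay's back wall; axes as the rack. A ring pushed home has its centre half its diameter in front of it (x = -44, -48 or -52 mm).
- grease_jar: white-capped jar, 60 mm diameter, 58 mm tall, standing beyond the work; leave alone. Origin: centre of its foot.
- spanner: steel spanner 170 mm long, 8 mm thick, lying flat beyond the work; leave alone. Origin: its middle, on the bench; x along it.
- status_dial: blue plastic disc, 76 mm diameter, 10 mm thick, lying flat beyond the work; leave alone. Origin: centre of its underside.
Things that resemble listed ones, but are neither listed nor needed, are in the scene too. Leave any green or red look-alike of the ring_b alone.

How it is judged:
By the outcome, as a careful person would: the job done as asked, in the order asked, and still so for the second after the job is handed in, with the robot touching nothing.
It also fails if it takes over 72 s, if anything falls off the work surface, if the arm or the gripper's body presses on something with over 40 N, if the wrist force passes 120 N, or if a joint passes its speed limit or range.

### The arm

A 6-joint arm with a two-finger parallel gripper is mounted at the origin on the work surface. World frame = base frame: x ahead of the robot, y to its left, z up, the work surface at z = 0. Lengths are in m, angles in rad, forces in N, time in s.
With the tool pointing down it reaches from about 0.375 to 0.9 m from the base axis. Payload 3.1 kg.
Tool frame: the origin (TCP) lies at the very end of the fingers, on their centre line; the grasp point (between the pads) lies 19 mm behind it; x points along the fingers, z is the direction in which the jaws open and shut, and the axes are right-handed (so a half turn about x gives the same grasp; the last joint's range is limited). The gripper opens to 85 mm and grips with 20 to 120 N. Pads are 22 mm wide; open, the fingers measure 114 mm over their backs; the gripper's body (76 mm by 85 mm) begins 54 mm behind the grasp point. The pads swing forward as they close: fully open they stand 13 mm farther back than shut.
Start: joints at [1.161, 0.527, 1.433, -0, 1.181, -0.178], TCP at [0.143, 0.608, 0.231] pointing down, gripper open.
Joint ranges: [-3.08, 3.08], [-0.75, 2.2], [0.22, 2.44], [-1.43, 4.57], [0, 2.65], [-2.85, 2.85]. Speed limits (rad/s): [2.79, 2.79, 3.14, 3.14, 3.14, 3.14].

### API

Orientations are given as a unit quaternion [x, y, z, w].
In Python, from bench import * gives the robot as it stands. The module is installed in compiled form; this text tells all that it offers.
- The arm moves only by the shell command python3 -m crank 'ROWS'. ROWS is a JSON object of lists of equal length, an entry for each row: "delta_pos": the shift along the tool's x, y, z in m, a list of three; "rotation": the turn, a rotation vector about the tool's x, y, z in rad, a list of three; "claw": the gripper command: -1 is fully open, 1 is shut, values between are in proportion. A call has 1 to 5 rows; each row is the pose to reach, as a shift and turn from the pose commanded when the call began, along the tool's axes at that moment; what a row does not reach only later rows make up. A row lasts 1/10 s, in which the tool goes at most 50 mm and 8.59 degrees, less where a joint would pass 70% of its speed; a pose out of reach is approached as far as the arm can. A call with a gripper value outside its range is refused whole. The fingers move at their own pace and stop on an object; the grip force is fixed at half the most. Time passes only in rows, so rows that repeat a pose let the fingers close. It gives the time, the measured TCP pose, the force and the opening at its end, in the units of the state.
- observe(): the state, without advancing time (a new reading comes with each control period).
- snapshot(name): name is "scene" or "top" or "wrist"; returns a dict with "color" (420x560x3 uint8, red, green, blue), "mtx" (3x3 intrinsics, pixels), "T" (4x4, takes a point from camera to world coordinates). Camera axes: x right, y down, z forward; pixel columns grow to the right and rows downward; lengths in m; the calibration is good to about 2 mm. The wrist camera is an equidistant fisheye: a pixel r from the principal point sees the ray r / f radians off the axis. A picture is of the moment at which its call begins. There is no depth.
- sign_off(): hands the job in, once; it reports no verdict.
The state is a dict: "t": time; "qpos": joint angles; "joint_velocities": joint speeds; "effort": joint torques, N m; "tool_pos": TCP position; "ee_rot": TCP orientation; "contact_force": force on the tool from outside, world axes, zero at the start; "torque": the same for the moment, N m; "width": finger opening in m.
Only numpy, scipy, OpenCV 4.12 (cv2) and the standard library are available. Lean on these libraries where they do the work, as an engineer would, in place of code of your own. Each camera call takes 0.05 s, during which the arm holds its last target. There are 200 camera calls.

## Working session

There is one attempt and no reset: what is moved stays moved. The work goes in short steps, Python scripts to look and compute and a shell command to move; the robot and the scene stay as the last step left them, time stands still between calls to the robot, and variables do not carry over. Pictures are saved under pics/ and viewed, about 8 in all and at most 12, crops included, and the job is handed in when it is done.

```bash
mkdir -p pics; python3 - <<'E'
from bench import *
import cv2,numpy as np
s=observe(); print({k:np.round(v,3).tolist() for k,v in s.items()})
for n in("top","scene"):
    d=snapshot(n); cv2.imwrite(f"pics/{n}0.png",d["color"][:,:,::-1]); np.savez(f"{n}0.npz",**d); print(n,d["mtx"].round(1).tolist(),d["T"].round(3).tolist())
E
```

```text
{'t': 0.0, 'qpos': [1.161, 0.528, 1.434, 0.0, 1.181, -0.178], 'joint_velocities': [-0.001, -0.001, -0.001, 0.002, -0.001, -0.001], 'effort': [-0.0, -44.234, -17.803, -0.0, 0.008, -0.0], 'tool_pos': [0.143, 0.608, 0.23], 'ee_rot': [-0.439, 0.555, 0.439, 0.554], 'contact_force': [-0.966, -0.396, 0.117], 'torque': [-0.007, -0.004, -0.02], 'width': 0.086}
top [[537.5, 0.0, 283.6], [0.0, 537.5, 208.3], [0.0, 0.0, 1.0]] [[-0.014, -0.986, 0.164, 0.254], [-1.0, 0.014, 0.003, 0.023], [-0.005, -0.164, -0.986, 1.968], [0.0, 0.0, 0.0, 1.0]]
scene [[421.2, 0.0, 277.3], [0.0, 421.2, 209.3], [0.0, 0.0, 1.0]] [[-0.64, 0.612, -0.465, 1.16], [0.768, 0.504, -0.394, 0.539], [-0.007, -0.609, -0.793, 1.021], [0.0, 0.0, 0.0, 1.0]]
```

View pics/top0.png

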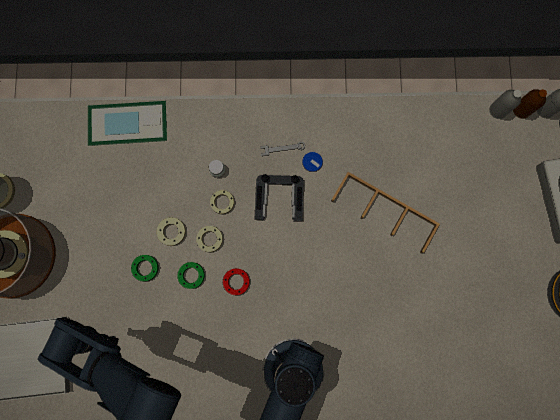

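View pics/scene0.png

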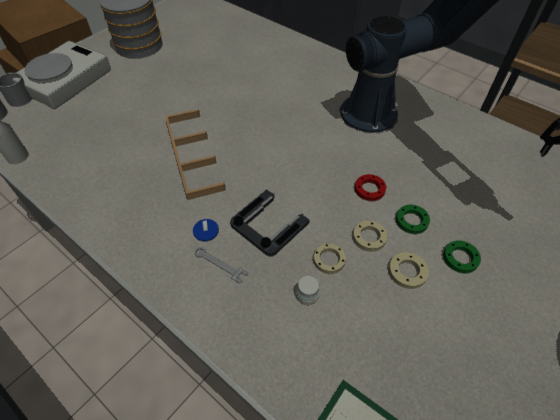

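Candidates (top view): cream rings (171,232), (209,239), (222,202). Look-alikes to leave alone: green (145,268), (191,275) and red (236,281). Also round are the jar (217,169), which is white, and the blue dial (313,162). I choose the three cream rings.

```bash
cat > h.py <<'E'
import numpy as np, cv2
def ray(d,px,fish=False):
    K,T=np.array(d["mtx"]),np.array(d["T"]); p=np.atleast_2d(np.asarray(px,float))
    a=np.stack([(p[:,0]-K[0,2])/K[0,0],(p[:,1]-K[1,2])/K[1,1]],1)
    if fish:
        r=np.linalg.norm(a,axis=1,keepdims=True)+1e-12; v=np.hstack([a/r*np.sin(r),np.cos(r)])
    else: v=np.hstack([a,np.ones((len(a),1))])
    return T[:3,3], v@T[:3,:3].T
def plane(d,px,z,fish=False):
    o,v=ray(d,px,fish); return o+v*((z-o[2])/v[:,2:3])
def blobs(m,lo=60):
    n,l,s,c=cv2.connectedComponentsWithStats(m.astype(np.uint8),connectivity=8)
    return [(s[i],c[i],l==i) for i in range(1,n) if s[i,4]>lo]
def cream(rgb):
    h=cv2.cvtColor(rgb,cv2.COLOR_RGB2HSV).astype(int)
    return (h[...,0]>18)&(h[...,0]<36)&(h[...,1]>40)&(h[...,2]>140)
def wood(rgb):
    h=cv2.cvtColor(rgb,cv2.COLOR_RGB2HSV).astype(int)
    return (h[...,0]>8)&(h[...,0]<19)&(h[...,1]>100)&(h[...,2]>100)
def circ(xy):
    A=np.c_[2*xy,np.ones(len(xy))]; s=np.linalg.lstsq(A,(xy**2).sum(1),rcond=None)[0]
    return s[:2],2*np.sqrt(s[2]+s[:2]@s[:2])
def rings(d,fish=False,lo=60):
    out=[]
    for s,c,m in blobs(cream(d["color"]),lo):
        k=max(cv2.findContours(m.astype(np.uint8),0,cv2.CHAIN_APPROX_NONE)[0],key=len)[:,0]
        w=plane(d,k,.02,fish)[:,:2]; o,D=circ(w); out.append((c.round(1),o.round(4),round(D,4),s[4]))
    return out
E
python3 - <<'E'
from h import *
for n in("top","scene"):
    d=dict(np.load(n+"0.npz")); print(n)
    for r in rings(d): print(*r)
    for s,c,m in blobs(wood(d["color"]),100): 
        print("wood",s,c.round(1))
        if n=="top":
            r=cv2.minAreaRect(np.argwhere(m)[:,::-1].astype(np.float32)); print(r, plane(d,cv2.boxPoints(r),.03).round(3).tolist())
    if n=="top":
        print(plane(d,[[145,268],[191,275],[236,281],[217,169],[313,162]],.02).round(3).tolist())
        c=d["color"]; g=c[165:230,245:315].max(2)<75
        for s,cc,m in blobs(g,100): print("g",s,cc+[245,165]); r=cv2.minAreaRect((np.argwhere(m)[:,::-1]+[245,165]).astype(np.float32)); print(r,plane(d,cv2.boxPoints(r),.018).round(3).tolist())
        crop=cv2.resize(c[150:300,120:450,::-1],None,fx=2.4,fy=2.4,interpolation=cv2.INTER_CUBIC);cv2.imwrite("pics/crop1.png",crop)
E
```

```text
top
wood [332 172 108  80 494] [388.5 205.7]
((385.55426025390625, 211.08074951171875), (106.31671142578125, 31.784807205200195), 29.538782119750977) [[0.609, -0.148, 0.03], [0.712, -0.209, 0.03], [0.512, -0.538, 0.03], [0.412, -0.476, 0.03]]
[[0.366, 0.531, 0.02], [0.339, 0.365, 0.02], [0.315, 0.202, 0.02], [0.729, 0.274, 0.02], [0.751, -0.084, 0.02]]
g [   9    9   51   48 1216] [279.25575658 193.9375    ]
((279.1975402832031, 197.57325744628906), (49.139373779296875, 46.240989685058594), 1.9091525077819824) [[0.536, 0.137, 0.018], [0.71, 0.131, 0.018], [0.701, -0.052, 0.018], [0.528, -0.043, 0.018]]
scene
wood [515  58  45  19 125] [537.  67.]
wood [166 110  56  84 337] [186.3 155. ]
```

View pics/crop1.png

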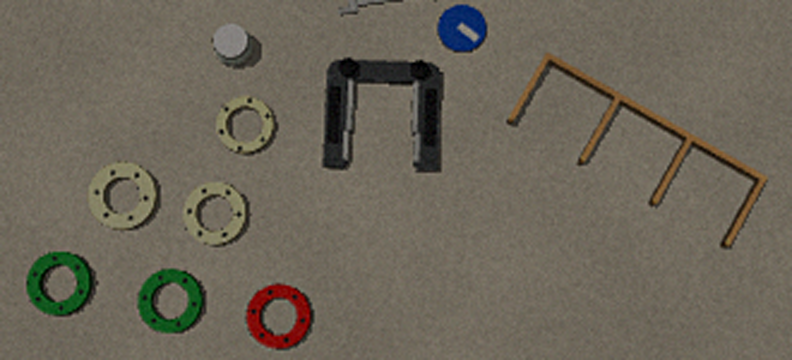

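The crop confirms the three cream rings, at crop (124,196), (216,213) and (246,125); the gauge opens toward the robot and the rack is at right. My cream mask missed the rings, so I'll fix it and then look closer with the wrist camera.

```bash
python3 - <<'E'
from h import *
d=dict(np.load("top0.npz")); c=d["color"]; h=cv2.cvtColor(c,cv2.COLOR_RGB2HSV)
for p in [(171,221),(171,243),(209,228),(222,193),(190,210)]: print(p,c[p[1],p[0]],h[p[1],p[0]])
from bench import *
w=snapshot("wrist"); np.savez("w0.npz",**w); cv2.imwrite("pics/w0.png",w["color"][:,:,::-1]); print(w["mtx"].round(1).tolist(),w["T"].round(3).tolist())
from scipy.spatial.transform import Rotation as R
print(R.from_quat(observe()["ee_rot"]).as_matrix().round(3))
E
sed -i 's/(h\[...,1\]>40)&(h\[...,2\]>140)/(h[...,1]>45)\&(h[...,2]>125)/' h.py
python3 - <<'E'
from h import *
for n in("top","scene"):
    d=dict(np.load(n+"0.npz")); print(n)
    for r in rings(d,lo=40): print(*r)
E
```

```text
(171, 221) [134 128 103] [ 24  59 134]
(171, 243) [134 132 102] [ 28  61 134]
(209, 228) [128 128  97] [ 30  62 128]
(222, 193) [130 127  94] [ 27  71 130]
(190, 210) [113 103  91] [ 16  50 113]
[[325.2, 0.0, 278.3], [0.0, 325.2, 207.8], [0.0, 0.0, 1.0]] [[0.228, 0.928, 0.294, 0.068], [0.974, -0.216, -0.072, 0.625], [-0.003, 0.302, -0.953, 0.372], [0.0, 0.0, 0.0, 1.0]]
[[-0.001 -0.973  0.229]
 [-0.002  0.229  0.973]
 [-1.     0.    -0.002]]
top
[221.4 201.1] [0.6071 0.2575] 0.0783 184
[170.1 230.9] [0.5    0.4434] 0.0974 344
[208.6 238.3] [0.471  0.3023] 0.0899 266
scene
[370.2 233.8] [0.4712 0.3019] 0.08 340
[333.9 253.3] [0.6055 0.2568] 0.0712 176
[409.4 268.4] [0.5    0.4433] 0.0983 563
[322.  262.9] [0.624  0.2551] 0.049 92
```

View pics/w0.png

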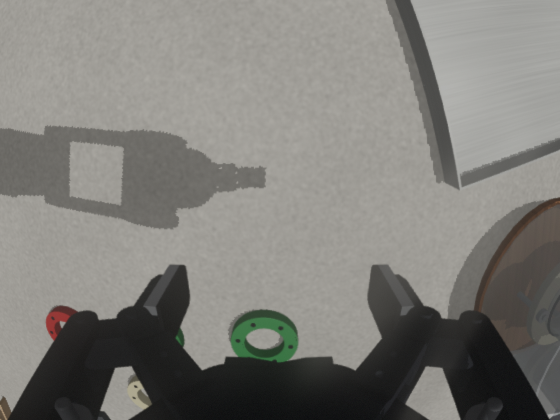

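```bash
for i in 1 2; do python3 -m crank '{"delta_pos":[[-0.043,-0.171,-0.134],[-0.043,-0.171,-0.134],[-0.043,-0.171,-0.134],[-0.043,-0.171,-0.134],[-0.043,-0.171,-0.134]],"rotation":[[0,0,0],[0,0,0],[0,0,0],[0,0,0],[0,0,0]],"claw":[-1,-1,-1,-1,-1]}'; done
python3 -m crank '{"delta_pos":[[-0.043,-0.171,-0.134],[-0.043,-0.171,-0.134],[-0.043,-0.171,-0.134],[-0.043,-0.171,-0.134],[-0.043,-0.171,-0.134]],"rotation":[[-0.231,0,0],[-0.231,0,0],[-0.231,0,0],[-0.231,0,0],[-0.231,0,0]],"claw":[-1,-1,-1,-1,-1]}'
cat > look.py <<'E'
from bench import *; from h import *; import sys
from scipy.spatial.transform import Rotation as R
w=snapshot("wrist"); n=sys.argv[1]; np.savez(n+".npz",**w); cv2.imwrite(f"pics/{n}.png",w["color"][:,:,::-1])
for r in rings(w,True,300): print(*r)
s=observe(); print(s["t"],s["tool_pos"],s["contact_force"],s["width"]); print(R.from_quat(s["ee_rot"]).as_matrix().round(3).tolist())
E
python3 look.py w1
```

```text
t: 0.65
tool_pos: [0.2808, 0.4361, 0.2749]
ee_rot: [-0.439, 0.555, 0.438, 0.555]
contact_force: [-0.6, 0.3, 0.7]
width: 0.0854
t: 1.15
tool_pos: [0.4172, 0.2664, 0.3182]
ee_rot: [-0.439, 0.554, 0.437, 0.556]
contact_force: [0.2, 0.5, -0.1]
width: 0.0859
t: 1.65
tool_pos: [0.5528, 0.0964, 0.3608]
ee_rot: [-0.5, 0.5, 0.498, 0.501]
contact_force: [0.7, 1.0, -0.7]
width: 0.0854
1.7 [0.55525272 0.09408798 0.36125724] [ 2.78395416 -1.18617555  1.07476192] 0.08490657397454497
[[0.005, -1.0, 0.005], [-0.003, 0.005, 1.0], [-1.0, -0.005, -0.003]]
```

View pics/w1.png

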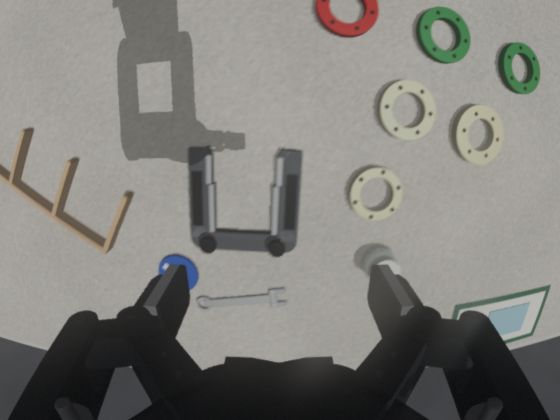

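The view shows the cream rings at (407,110), (479,134) and (376,193). The gauge arms' front ends are at (200,148) and (290,152) with the back near row 240, and the rack posts are at left. Next come sub-pixel fits.

```bash
python3 - <<'E'
from h import *
w=dict(np.load("w1.npz")); c=w["color"]; h=cv2.cvtColor(c,cv2.COLOR_RGB2HSV)
for p in [(385,110),(407,87),(460,134),(355,193),(330,100),(12,160),(60,210)]: print(p,c[p[1],p[0]],h[p[1],p[0]])
p=[[189,148],[302,152],[198,250],[297,250],[208,242],[277,246]]
print(plane(w,p[:4],.018,True).round(4).tolist(), plane(w,p[4:],.042,True).round(4).tolist())
b=cv2.resize(c[130:270,170:320,::-1],None,fx=5,fy=4.2,interpolation=cv2.INTER_CUBIC); cv2.imwrite("pics/g.png",cv2.convertScaleAbs(b,alpha=1.3))
E
```

```text
(385, 110) [180 180 164] [ 30  23 180]
(407, 87) [182 182 163] [ 30  27 182]
(460, 134) [181 182 160] [ 31  31 182]
(355, 193) [181 182 161] [ 31  29 182]
(330, 100) [167 164 159] [ 19  12 167]
(12, 160) [168 164 158] [ 18  15 168]
(60, 210) [101  89  74] [ 17  68 101]
[[0.5339, -0.0416, 0.018], [0.5425, 0.1304, 0.018], [0.7042, -0.04, 0.018], [0.7028, 0.1252, 0.018]] [[0.6786, -0.0156, 0.042], [0.6846, 0.0926, 0.042]]
```

View pics/g.png

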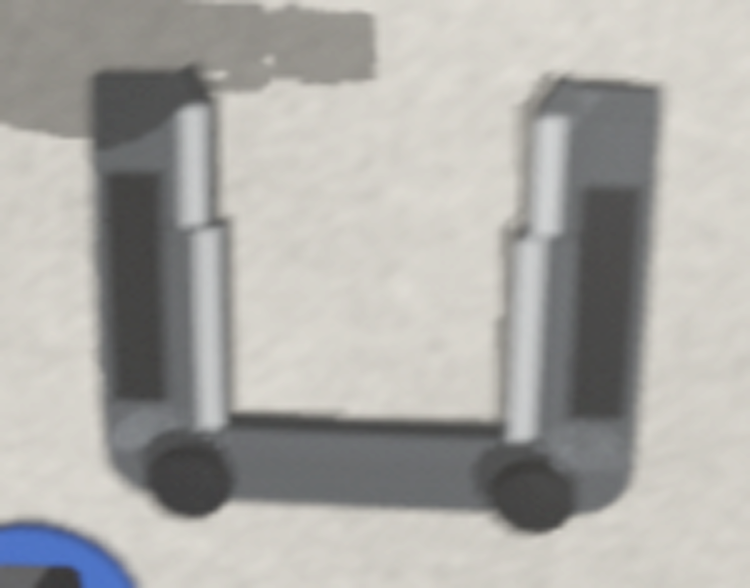

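```bash
python3 -m crank '{"delta_pos":[[0,0.02,-0.27],[0,0.02,-0.27],[0,0.02,-0.27],[0,0.02,-0.27],[0,0.02,-0.27]],"rotation":[[0,0,0],[0,0,0],[0,0,0],[0,0,0],[0,0,0]],"claw":[-1,-1,-1,-1,-1]}'
python3 -m crank '{"delta_pos":[[0,0,-0.02],[0,0,-0.02],[0,0,-0.02]],"rotation":[[0,0,0],[0,0,0],[0,0,0]],"claw":[-1,-1,-1]}'
python3 look.py w2
```

```text
t: 2.2
tool_pos: [0.5313, -0.151, 0.3601]
ee_rot: [-0.5, 0.5, 0.5, 0.5]
contact_force: [0.3, 0.7, -0.1]
width: 0.0854
t: 2.5
tool_pos: [0.5315, -0.1693, 0.3598]
ee_rot: [-0.499, 0.5, 0.5, 0.5]
contact_force: [-1.1, -0.6, -0.8]
width: 0.0856
2.55 [ 0.53164344 -0.16855288  0.35993283] [-0.46394785 -0.20844151  0.21184253] 0.08539655246552999
[[-0.001, -1.0, -0.001], [0.001, -0.001, 1.0], [-1.0, 0.001, 0.001]]
```

View pics/w2.png

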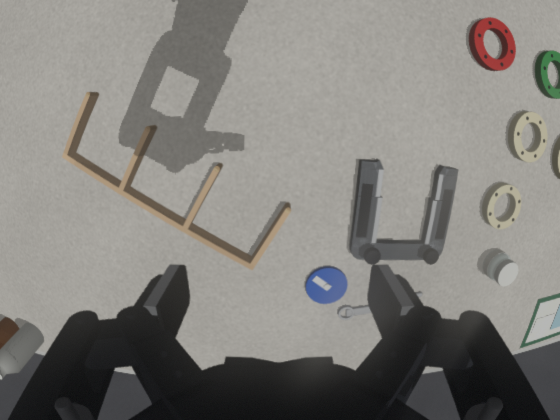

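```bash
cat >> h.py <<'E'
def cream(rgb):
    a=cv2.GaussianBlur(rgb,(3,3),0).astype(int); return (a[...,1]-a[...,2]>10)&(a[...,1]>125)&(abs(a[...,0]-a[...,1])<12)
E
python3 - <<'E'
from h import *
w=dict(np.load("w1.npz"))
print("w1")
for r in rings(w,True,300): print(*r)
for a,b in [((210.5,168),(277,168)),((214.4,208.6),(271,208.6)),((213,184.3),(274,186.7)),((216,230),(270,231))]:
    q=plane(w,[a,b],.018,True)[:,:2]; print(q.round(4).tolist(),q.mean(0).round(4),np.linalg.norm(q[1]-q[0]).round(4))
w=dict(np.load("w2.npz")); print("w2")
for r in rings(w,True,300): print(*r)
q=plane(w,[[372,255],[431,255]],.042,True)[:,:2]; print("knobs",q.round(4).tolist())
p=[(90,93),(150,127),(218,166),(288,207)],[(68,155),(122,188),(185,227),(250,265)]
F,B=[plane(w,x,.03,True)[:,:2] for x in p]; print(F.round(4).tolist(),B.round(4).tolist(),np.linalg.norm(np.diff(F,axis=0),axis=1),np.linalg.norm(np.diff(B,axis=0),axis=1),np.linalg.norm(F-B,axis=1))
c=w["color"].astype(int); m=(c[...,0]-c[...,2]>22)&(np.indices(c.shape[:2])[1]<310)&(np.indices(c.shape[:2])[0]<275)
for s,cc,mm in blobs(m,500):
    k=max(cv2.findContours(mm.astype(np.uint8),0,cv2.CHAIN_APPROX_NONE)[0],key=len)[:,0]
    x=plane(w,k,.03,True)[:,:2].astype(np.float32); r=cv2.minAreaRect(x); print(s,r,cv2.boxPoints(r).round(4).tolist())
E
```

```text
w1
[407.4 109.7] [0.4715 0.2955] 0.0959 1878
[479.3 134.3] [0.5003 0.4364] 0.1037 1716
[375.7 193.5] [0.6071 0.2503] 0.088 1432
[[0.5659, -0.0091], [0.567, 0.0929]] [0.5665 0.0419] 0.102
[[0.6313, -0.0065], [0.6314, 0.0833]] [0.6313 0.0384] 0.0898
[[0.5917, -0.0064], [0.5962, 0.0882]] [0.5939 0.0409] 0.0947
[[0.6677, -0.0063], [0.6691, 0.0813]] [0.6684 0.0375] 0.0877
w2
[530.  136.6] [0.4696 0.2964] 0.0951 951
[503.6 206.4] [0.6051 0.251 ] 0.0871 763
knobs [[0.6795, -0.019], [0.6838, 0.0892]]
[[0.4117, -0.4699], [0.4755, -0.3638], [0.5385, -0.2594], [0.6023, -0.1552]] [[0.5099, -0.5254], [0.57, -0.4226], [0.6357, -0.3187], [0.7014, -0.2161]] [0.12376327 0.12197158 0.12218343] [0.11909405 0.12287119 0.12186331] [0.11279112 0.11125431 0.11381611 0.11629205]
[  62   92  229  178 4786] ((0.5569733381271362, -0.3440774977207184), (0.38373681902885437, 0.1286536306142807), 58.67896270751953) [[0.40230000019073486, -0.47450000047683716], [0.5121999979019165, -0.5414000153541565], [0.7117000222206116, -0.21359999477863312], [0.6018000245094299, -0.14669999480247498]]
```

```bash
python3 -m crank '{"delta_pos":[[0,0,0.24],[0,0,0.24],[0,0,0.24],[0,0,0.24],[0,0,0.24]],"rotation":[[0,0,0],[0,0,0],[0,0,0],[0,0,0],[0,0,0]],"claw":[-1,-1,-1,-1,-1]}' | grep pos
python3 -m crank '{"delta_pos":[[0,0.061,0.2266],[0,0.061,0.2266],[0,0.061,0.2266],[0,0.061,0.2266],[0,0.061,0.2266]],"rotation":[[0,0,0],[0,0,0],[0,0,0],[0,0,0],[0,0,0]],"claw":[-1,-1,-1,-1,-1]}'|grep pos
python3 -m crank '{"delta_pos":[[0.24,0,0],[0.24,0,0],[0.24,0,0],[0.24,0,0],[0.24,0,0]],"rotation":[[0,0,0],[0,0,0],[0,0,0],[0,0,0],[0,0,0]],"claw":[-1,-1,-1,-1,-1]}'|grep pos
python3 -m crank '{"delta_pos":[[0,0,0]],"rotation":[[0,0,0]],"claw":[-1]}'
python3 look.py w3
```

```text
tool_pos: [0.5305, 0.0749, 0.3605]
tool_pos: [0.4678, 0.3013, 0.3605]
tool_pos: [0.4683, 0.2982, 0.1181]
t: 4.15
tool_pos: [0.4654, 0.2967, 0.1154]
ee_rot: [-0.499, 0.504, 0.503, 0.495]
contact_force: [-0.8, -0.1, 0.2]
width: 0.0855
[291.  216.5] [0.4706 0.2995] 0.0827 6037
[440.1 242.5] [0.4981 0.4403] 0.1023 5778
[232.2 336.8] [0.6034 0.2533] 0.0744 1991
4.2 [0.46797878 0.29745869 0.11839408] [-0.17624375  0.31261877  1.16742579] 0.08505496814636772
[[-0.006, -1.0, -0.002], [-0.002, -0.002, 1.0], [-1.0, 0.006, -0.002]]
```

View pics/w3.png

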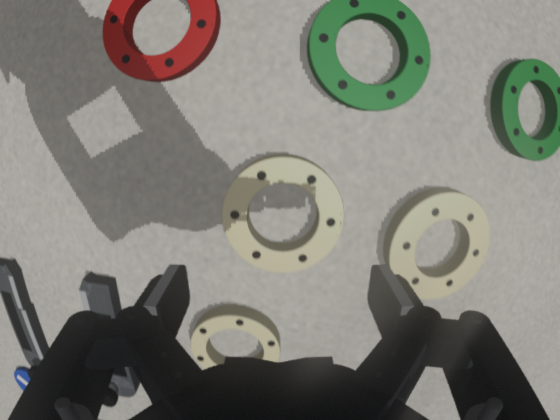

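The image shows ring 2 complete: outer edges at columns 223/343 and rows 155/272, bore centred near (284,214), with a shadow over part of it.

```bash
python3 - <<'E'
from h import *
w=dict(np.load("w3.npz"))
q=plane(w,[[223,212],[343,214],[283,155],[283,272]],.02,True)[:,:2]; print(q.round(4).tolist(),q[:2].mean(0),q[2:].mean(0),circ(q))
for n in ("w0","w1","w2","w3"):
    w=dict(np.load(n+".npz")); print(n,w["T"][:3,3].round(4))
E
```

```text
[[0.4659, 0.2526], [0.467, 0.3457], [0.4218, 0.2987], [0.5175, 0.2994]] [0.46645648 0.29911427] [0.46961875 0.29905757] (array([0.46965714, 0.29907318]), np.float64(0.0945190849367936))
w0 [0.0679 0.6251 0.3716]
w1 [0.4756 0.0961 0.5018]
w2 [ 0.4547 -0.17    0.501 ]
w3 [0.3902 0.2965 0.2574]
```

```bash
python3 -m crank '{"delta_pos":[[0,-0.002,0.001],[0.04,-0.002,0.001],[0.06,-0.002,0.001],[0.06,-0.002,0.001],[0.06,-0.002,0.001]],"rotation":[[0,0,0],[0,0,0],[0,0,0],[0,0,0],[0,0,0]],"claw":[1,1,1,1,1]}'
python3 -m crank '{"delta_pos":[[0,0,0],[0.03,0,0],[0.05,0,0],[0.052,0,0],[0.052,0,0]],"rotation":[[0,0,0],[0,0,0],[0,0,0],[0,0,0],[0,0,0]],"claw":[1,1,1,1,1]}'
python3 -m crank '{"delta_pos":[[0,0,0],[0,0,0],[0,0,0]],"rotation":[[0,0,0],[0,0,0],[0,0,0]],"claw":[0.62,0.62,0.62]}'
```

```text
t: 4.7
tool_pos: [0.4746, 0.2989, 0.0626]
ee_rot: [-0.501, 0.498, 0.5, 0.501]
contact_force: [0.2, -0.4, 0.9]
width: 0.0125
t: 5.2
tool_pos: [0.4735, 0.2983, 0.0093]
ee_rot: [-0.5, 0.499, 0.5, 0.5]
contact_force: [0.8, 0.1, 0.6]
width: -0.0
t: 5.5
tool_pos: [0.4735, 0.2982, 0.0093]
ee_rot: [-0.5, 0.499, 0.5, 0.501]
contact_force: [0.0, -0.0, 0.2]
width: 0.016
```

```bash
python3 -m crank '{"delta_pos":[[0,0.0035,-0.015],[0,0.0035,-0.04],[0,0.0035,-0.07],[0,0.0035,-0.1],[0,0.0035,-0.13]],"rotation":[[0,0,0],[0,0,0],[0,0,0],[0,0,0],[0,0,0]],"claw":[0.62,0.62,0.62,0.62,0.62]}'
python3 -m crank '{"delta_pos":[[0,0,-0.03],[0,0,-0.06],[0,0,-0.09],[0,0,-0.11],[0,0,-0.121]],"rotation":[[0,0,0],[0,0,0],[0,0,0],[0,0,0],[0,0,0]],"claw":[0.62,0.62,0.62,0.62,0.62]}'
python3 -m crank '{"delta_pos":[[0,-0.01,0],[0,-0.02,0],[0,-0.03,0],[0,-0.04,0],[0,-0.045,0]],"rotation":[[0,0,0],[0,0,0],[0,0,0],[0,0,0],[0,0,0]],"claw":[0.62,0.62,0.62,0.62,0.62]}'
python3 look.py w4
```

```text
t: 6.0
tool_pos: [0.4692, 0.1666, 0.0089]
ee_rot: [-0.5, 0.5, 0.5, 0.5]
contact_force: [-0.6, 2.9, 1.4]
width: 0.016
t: 6.5
tool_pos: [0.4688, 0.045, 0.0086]
ee_rot: [-0.499, 0.501, 0.5, 0.501]
contact_force: [0.3, 0.8, 0.5]
width: 0.0162
t: 7.0
tool_pos: [0.5163, 0.0476, 0.0083]
ee_rot: [0.501, -0.499, -0.5, -0.5]
contact_force: [-0.1, -0.2, 0.5]
width: 0.0165
[280.  218.1] [0.5002 0.0474] 0.0801 14548
[278.3 324.6] [0.5419 0.047 ] 0.0226 1220
[529.  363.6] [0.6047 0.2482] 0.0724 1576
7.05 [0.51696093 0.04749291 0.00839134] [0.57926337 0.00293613 0.3470533 ] 0.01600710663135119
[[0.003, -1.0, -0.002], [-0.0, -0.002, 1.0], [-1.0, -0.003, -0.0]]
```

View pics/w4.png

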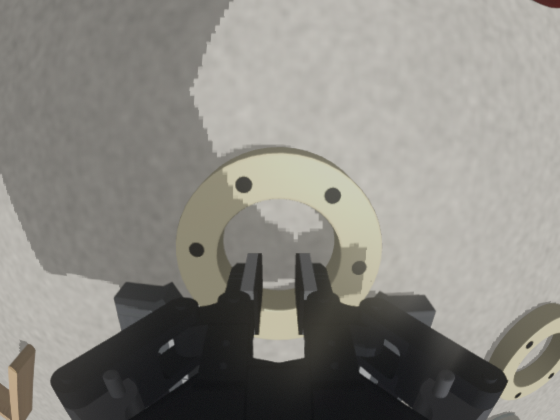

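The ring is held centrally between the fingers and lined up with the mouth: the arms sit evenly at about (180,300) and (375,298). I'll push on gently.

```bash
python3 -m crank '{"delta_pos":[[0,-0.006,0],[0,-0.012,-0.001],[0,-0.018,-0.001],[0,-0.024,-0.001]],"rotation":[[0,0,0],[0,0,0],[0,0,0],[0,0,0]],"claw":[0.62,0.62,0.62,0.62]}'
python3 -m crank '{"delta_pos":[[0,-0.006,0],[0,-0.012,-0.001]],"rotation":[[0,0,0],[0,0,0]],"claw":[0.62,0.62]}'
```

```text
t: 7.45
tool_pos: [0.5389, 0.0459, 0.0083]
ee_rot: [0.5, -0.5, -0.5, -0.5]
contact_force: [-0.6, -0.4, -0.8]
width: 0.016
t: 7.65
tool_pos: [0.5509, 0.045, 0.0083]
ee_rot: [-0.5, 0.5, 0.5, 0.5]
contact_force: [-1.0, 0.9, 0.0]
width: 0.0162
```

```bash
python3 -m crank '{"delta_pos":[[0,-0.006,0],[0,-0.012,-0.001],[0,-0.018,-0.001],[0,-0.024,-0.001]],"rotation":[[0,0,0],[0,0,0],[0,0,0],[0,0,0]],"claw":[0.62,0.62,0.62,0.62]}'
python3 -m crank '{"delta_pos":[[0,-0.004,0],[0,-0.008,0]],"rotation":[[0,0,0],[0,0,0]],"claw":[0.62,0.62]}'
python3 -m crank '{"delta_pos":[[0,-0.003,0]],"rotation":[[0,0,0]],"claw":[0.62]}'
```

```text
t: 8.05
tool_pos: [0.5749, 0.0439, 0.0083]
ee_rot: [-0.5, 0.5, 0.5, 0.5]
contact_force: [-1.8, 0.0, -0.6]
width: 0.0161
t: 8.25
tool_pos: [0.5827, 0.044, 0.0083]
ee_rot: [-0.5, 0.5, 0.5, 0.5]
contact_force: [-1.0, 0.1, 1.5]
width: 0.0161
t: 8.35
tool_pos: [0.5857, 0.044, 0.0083]
ee_rot: [-0.5, 0.5, 0.5, 0.5]
contact_force: [-2.1, 0.9, -0.2]
width: 0.0166
```

```bash
python3 -m crank '{"delta_pos":[[0,-0.003,0]],"rotation":[[0,0,0]],"claw":[0.62]}'
python3 -m crank '{"delta_pos":[[0,-0.002,0],[0,-0.002,0]],"rotation":[[0,0,0],[0,0,0]],"claw":[0.62,0.62]}'
```

```text
t: 8.45
tool_pos: [0.5884, 0.0441, 0.0083]
ee_rot: [-0.5, 0.5, 0.5, 0.5]
contact_force: [-1.1, 0.1, 0.8]
width: 0.0164
t: 8.65
tool_pos: [0.5896, 0.0442, 0.0081]
ee_rot: [-0.5, 0.5, 0.501, 0.499]
contact_force: [-2.3, 0.0, 0.9]
width: 0.0158
```

```bash
python3 -m crank '{"delta_pos":[[0,-0.003,0],[0,-0.003,0]],"rotation":[[0,0,0],[0,0,0]],"claw":[0.62,0.62]}'
python3 -m crank '{"delta_pos":[[0,-0.002,0],[0,-0.002,0]],"rotation":[[0,0,0],[0,0,0]],"claw":[0.62,0.62]}'
```

```text
t: 8.85
tool_pos: [0.5903, 0.0443, 0.0079]
ee_rot: [-0.498, 0.501, 0.502, 0.498]
contact_force: [-6.4, -0.5, 3.1]
width: 0.0165
t: 9.05
tool_pos: [0.5906, 0.0444, 0.0078]
ee_rot: [-0.498, 0.502, 0.503, 0.497]
contact_force: [-9.6, -0.9, 5.0]
width: 0.0161
```

Ring 2 stops at TCP x = 0.590 with 6 to 10 N, so its centre is near +31 in the gauge: good (96 mm), middle bay. I'll pull it out and carry it over.

```bash
python3 -m crank '{"delta_pos":[[0,0.015,0],[0,0.04,0.001],[0,0.065,0.003],[0,0.09,0.004],[0,0.115,0.005]],"rotation":[[0,0,0],[0,0,0],[0,0,0],[0,0,0],[0,0,0]],"claw":[0.62,0.62,0.62,0.62,0.62]}'
python3 -m crank '{"delta_pos":[[0,0.025,0],[0,0.04,-0.01],[0,0.04,-0.04],[0,0.04,-0.07],[0,0.04,-0.1]],"rotation":[[0,0,0],[0,0,0],[0,0,0],[0,0,0],[0,0,0]],"claw":[0.62,0.62,0.62,0.62,0.62]}'
python3 -m crank '{"delta_pos":[[0,0,-0.03],[0,0,-0.06],[0,0,-0.09],[0,0,-0.12],[0,0,-0.15]],"rotation":[[0,0,0],[0,0,0],[0,0,0],[0,0,0],[0,0,0]],"claw":[0.62,0.62,0.62,0.62,0.62]}'
python3 -m crank '{"delta_pos":[[0,0,-0.03],[0,0,-0.06],[0,0,-0.07],[0,0,-0.07]],"rotation":[[0,0,0],[0,0,0],[0,0,0],[0,0,0]],"claw":[0.62,0.62,0.62,0.62]}'
python3 look.py w5
python3 - <<'E'
import cv2
a=cv2.imread("pics/w5.png"); print(a.shape)
E
```

```text
t: 9.55
tool_pos: [0.4825, 0.0486, 0.0089]
ee_rot: [0.502, -0.499, -0.498, -0.501]
contact_force: [0.6, 0.2, 0.5]
width: 0.0165
t: 10.05
tool_pos: [0.442, -0.0524, 0.0086]
ee_rot: [0.501, -0.499, -0.499, -0.5]
contact_force: [0.2, 1.3, 0.5]
width: 0.0163
t: 10.55
tool_pos: [0.4414, -0.203, 0.0085]
ee_rot: [0.501, -0.5, -0.499, -0.5]
contact_force: [0.6, 0.7, 0.5]
width: 0.0163
t: 10.95
tool_pos: [0.4414, -0.2731, 0.0086]
ee_rot: [0.501, -0.5, -0.498, -0.501]
contact_force: [-0.6, 0.5, 0.8]
width: 0.0164
[286.8 234.2] [ 0.4341 -0.2706] 0.0776 12296
[279.2 339.9] [ 0.4773 -0.2737] 0.0251 1316
11.0 [ 0.44063898 -0.27117003  0.00838499] [-1.28619493  1.1768973   0.04294602] 0.016100856091565408
[[0.001, -1.0, 0.001], [-0.0, 0.001, 1.0], [-1.0, -0.001, -0.0]]
(420, 560, 3)
```

View pics/w5.png

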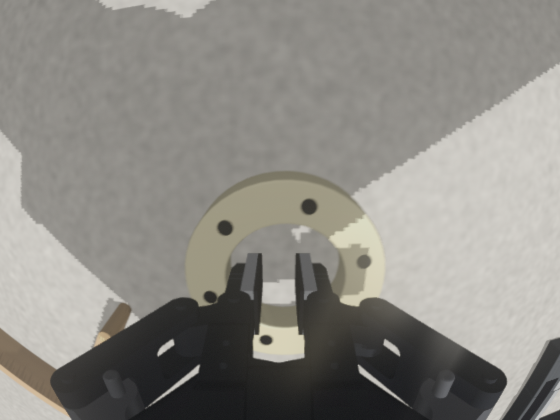

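The ring is held in front of the middle bay, and one wall end shows at (120,310). I'll check where that is.

```bash
python3 - <<'E'
from h import *
w=dict(np.load("w5.npz"))
print(plane(w,[[110,310],[131,306],[122,303]],.03,True).round(4).tolist())
w=dict(np.load("top0.npz")); c=w["color"].astype(int); m=(c[...,0]-c[...,2]>30)&(c[...,0]<200); m[:165]=m[260:]=0; m[:,:325]=m[:,450:]=0
for s,cc,mm in blobs(m,300):
    k=max(cv2.findContours(mm.astype(np.uint8),0,cv2.CHAIN_APPROX_NONE)[0],key=len)[:,0]
    r=cv2.minAreaRect(plane(w,k,.03)[:,:2].astype(np.float32)); print(s,r,cv2.boxPoints(r).round(4).tolist())
E
```

```text
[[0.4559, -0.3578, 0.03], [0.452, -0.3447, 0.03], [0.4507, -0.3494, 0.03]]
[332 172 108  81 664] ((0.5602545142173767, -0.34180912375450134), (0.3849920630455017, 0.12405230104923248), 58.78394317626953) [[0.4074000120162964, -0.47429999709129333], [0.5134999752044678, -0.5386000275611877], [0.713100016117096, -0.2092999964952469], [0.6069999933242798, -0.14499999582767487]]
```

```bash
python3 - <<'E'
from h import *
w=dict(np.load("w5.npz"))
print(plane(w,[[125,305]],0.0,True).round(4).tolist(),plane(w,[[103,335]],.03,True).round(4).tolist())
E
```

```text
[[0.4737, -0.3668, 0.0]] [[0.4738, -0.3676, 0.03]]
```

```bash
python3 -m crank '{"delta_pos":[[0,-0.013,-0.008],[0,-0.030,-0.018],[0,-0.047,-0.029],[0,-0.064,-0.039],[0,-0.081,-0.049]],"rotation":[[0,0,0],[0,0,0],[0,0,0],[0,0,0],[0,0,0]],"claw":[0.62,0.62,0.62,0.62,0.62]}'
python3 -m crank '{"delta_pos":[[0,-0.013,-0.008],[0,-0.026,-0.016],[0,-0.034,-0.021],[0,-0.041,-0.025]],"rotation":[[0,0,0],[0,0,0],[0,0,0],[0,0,0]],"claw":[0.62,0.62,0.62,0.62]}'
python3 -m crank '{"delta_pos":[[0,-0.003,-0.002],[0,-0.005,-0.003]],"rotation":[[0,0,0],[0,0,0]],"claw":[0.62,0.62]}'
```

```text
t: 11.5
tool_pos: [0.5214, -0.3173, 0.0079]
ee_rot: [-0.499, 0.499, 0.502, 0.499]
contact_force: [0.1, 0.6, -0.2]
width: 0.016
t: 11.9
tool_pos: [0.5625, -0.3432, 0.0079]
ee_rot: [-0.5, 0.5, 0.501, 0.5]
contact_force: [-0.7, 0.1, 0.8]
width: 0.0158
t: 12.1
tool_pos: [0.5673, -0.3474, 0.0081]
ee_rot: [-0.5, 0.5, 0.501, 0.5]
contact_force: [-0.9, -0.1, -0.5]
width: 0.0161
```

```bash
python3 -m crank '{"delta_pos":[[0,-0.003,-0.002],[0,-0.003,-0.002]],"rotation":[[0,0,0],[0,0,0]],"claw":[0.62,0.62]}'
python3 -m crank '{"delta_pos":[[0,-0.002,-0.001],[0,-0.002,-0.001]],"rotation":[[0,0,0],[0,0,0]],"claw":[0.62,0.62]}'
```

```text
t: 12.3
tool_pos: [0.5706, -0.3502, 0.0083]
ee_rot: [0.5, -0.5, -0.5, -0.5]
contact_force: [-0.6, -0.1, 0.4]
width: 0.0163
t: 12.5
tool_pos: [0.5719, -0.3507, 0.0082]
ee_rot: [-0.499, 0.5, 0.501, 0.5]
contact_force: [-1.5, 0.3, 0.7]
width: 0.0161
```

```bash
python3 -m crank '{"delta_pos":[[0,-0.003,-0.002],[0,-0.003,-0.002]],"rotation":[[0,0,0],[0,0,0]],"claw":[0.62,0.62]}'
python3 -m crank '{"delta_pos":[[0,-0.002,-0.001],[0,-0.002,-0.001]],"rotation":[[0,0,0],[0,0,0]],"claw":[0.62,0.62]}'
```

```text
t: 12.7
tool_pos: [0.5725, -0.351, 0.0079]
ee_rot: [-0.497, 0.5, 0.503, 0.499]
contact_force: [-6.9, 3.4, 3.6]
width: 0.016
t: 12.9
tool_pos: [0.5727, -0.351, 0.0078]
ee_rot: [-0.496, 0.501, 0.505, 0.499]
contact_force: [-10.2, 3.1, 6.1]
width: 0.0161
```

Ring 2 is home with 10 N against the back wall. I'll back off to the bore centre, shut the fingers, lift and go to ring 3 at about (0.606, 0.2535).

```bash
python3 -m crank '{"delta_pos":[[0,0.0105,0.008],[0,0.0105,0.008],[0,0.0105,0.008],[-0.04,0.0105,0.008],[-0.09,0.0105,0.008]],"rotation":[[0,0,0],[0,0,0],[0,0,0],[0,0,0],[0,0,0]],"claw":[1,1,1,1,1]}'
python3 -m crank '{"delta_pos":[[0,0,0.24],[0,0,0.24],[0,0,0.24],[0,0,0.24],[0,0,0.24]],"rotation":[[0,0,0],[0,0,0],[0,0,0],[0,0,0],[0,0,0]],"claw":[1,1,1,1,1]}' | grep pos
python3 -m crank '{"delta_pos":[[0,0,0.24],[0,0,0.24],[0,0,0.24],[0,0,0.24],[0,0,0.24]],"rotation":[[0,0,0],[0,0,0],[0,0,0],[0,0,0],[0,0,0]],"claw":[1,1,1,1,1]}' | grep pos
python3 -m crank '{"delta_pos":[[0,-0.0375,0.1215],[0,-0.0375,0.1215],[0,-0.0375,0.1215],[0,-0.0375,0.1215]],"rotation":[[0,0,0],[0,0,0],[0,0,0],[0,0,0]],"claw":[1,1,1,1]}'; python3 look.py w6
```

```text
t: 13.4
tool_pos: [0.5663, -0.3454, 0.0965]
ee_rot: [-0.498, 0.5, 0.502, 0.5]
contact_force: [-0.1, -0.1, -0.6]
width: 0.0001
tool_pos: [0.5678, -0.1038, 0.0988]
tool_pos: [0.5681, 0.1369, 0.0988]
t: 14.8
tool_pos: [0.6069, 0.2603, 0.099]
ee_rot: [0.502, -0.497, -0.5, -0.501]
contact_force: [0.5, -0.3, 0.2]
width: 0.0002
[497.8  86.8] [0.4991 0.4372] 0.1028 6659
[270.3 205.7] [0.6031 0.2525] 0.0846 5777
14.85 [0.6056786  0.25785769 0.09856447] [ 0.13309353 -0.93021995 -1.09837035] -6.863778939763398e-05
[[0.003, -1.0, -0.004], [0.001, -0.004, 1.0], [-1.0, -0.003, 0.001]]
```

```bash
python3 -m crank '{"delta_pos":[[0,0.001,-0.005],[0.04,0.001,-0.005],[0.07,0.001,-0.005],[0.09,0.001,-0.005],[0.09,0.001,-0.005]],"rotation":[[0,0,0],[0,0,0],[0,0,0],[0,0,0],[0,0,0]],"claw":[1,1,1,1,0.62]}'
python3 -m crank '{"delta_pos":[[0,0,0],[0,0,0]],"rotation":[[0,0,0],[0,0,0]],"claw":[0.62,0.62]}'
python3 -m crank '{"delta_pos":[[0,0.015,-0.008],[0,0.035,-0.018],[0,0.06,-0.03],[0,0.085,-0.042],[0,0.105,-0.053]],"rotation":[[0,0,0],[0,0,0],[0,0,0],[0,0,0],[0,0,0]],"claw":[0.62,0.62,0.62,0.62,0.62]}'
python3 -m crank '{"delta_pos":[[0,0.012,-0.025],[0,0.025,-0.05],[0,0.038,-0.075],[0,0.042,-0.1],[0,0.042,-0.125]],"rotation":[[0,0,0],[0,0,0],[0,0,0],[0,0,0],[0,0,0]],"claw":[0.62,0.62,0.62,0.62,0.62]}'
python3 -m crank '{"delta_pos":[[0,0,-0.015],[0,0,-0.026],[0,0,-0.026]],"rotation":[[0,0,0],[0,0,0],[0,0,0]],"claw":[0.62,0.62,0.62]}'; python3 look.py w7
```

```text
t: 15.35
tool_pos: [0.6008, 0.2477, 0.0052]
ee_rot: [-0.498, 0.503, 0.501, 0.498]
contact_force: [-0.9, 1.4, 0.1]
width: 0.0132
t: 15.55
tool_pos: [0.6047, 0.2499, 0.0099]
ee_rot: [-0.5, 0.499, 0.499, 0.501]
contact_force: [0.3, -0.1, -0.3]
width: 0.0163
t: 16.05
tool_pos: [0.4993, 0.1974, 0.0104]
ee_rot: [-0.501, 0.498, 0.499, 0.501]
contact_force: [1.5, 1.7, 0.0]
width: 0.0165
t: 16.55
tool_pos: [0.4569, 0.0718, 0.0101]
ee_rot: [0.501, -0.499, -0.499, -0.501]
contact_force: [0.5, 2.2, 2.6]
width: 0.0163
t: 16.85
tool_pos: [0.4578, 0.0452, 0.0093]
ee_rot: [-0.5, 0.5, 0.499, 0.501]
contact_force: [0.7, 0.2, 0.2]
width: 0.016
[293.1 237.6] [0.452 0.05 ] 0.0728 8847
[277.6 336.5] [0.4922 0.0446] 0.0221 972
16.9 [0.45736473 0.04595156 0.00907819] [ 0.63781409 -0.02038824 -0.02634089] 0.016600183200352312
[[0.002, -1.0, 0.001], [-0.0, 0.001, 1.0], [-1.0, -0.002, -0.0]]
```

```bash
python3 -m crank '{"delta_pos":[[0,-0.012,0.001],[0,-0.026,0.002],[0,-0.04,0.002],[0,-0.052,0.002],[0,-0.06,0.002]],"rotation":[[0,0,0],[0,0,0],[0,0,0],[0,0,0],[0,0,0]],"claw":[0.62,0.62,0.62,0.62,0.62]}'
python3 -m crank '{"delta_pos":[[0,-0.007,0],[0,-0.014,0],[0,-0.021,-0.001],[0,-0.028,-0.001],[0,-0.033,-0.001]],"rotation":[[0,0,0],[0,0,0],[0,0,0],[0,0,0],[0,0,0]],"claw":[0.62,0.62,0.62,0.62,0.62]}'
```

```text
t: 17.4
tool_pos: [0.517, 0.0494, 0.0085]
ee_rot: [0.501, -0.5, -0.5, -0.5]
contact_force: [-0.9, 0.3, 0.4]
width: 0.0163
t: 17.9
tool_pos: [0.5502, 0.0474, 0.0084]
ee_rot: [0.5, -0.5, -0.5, -0.5]
contact_force: [-1.5, 0.2, 0.2]
width: 0.016
```

```bash
python3 -m crank '{"delta_pos":[[0,-0.009,-0.001],[0,-0.018,-0.002],[0,-0.027,-0.003],[0,-0.035,-0.003],[0,-0.042,-0.003]],"rotation":[[0,0,0],[0,0,0],[0,0,0],[0,0,0],[0,0,0]],"claw":[0.62,0.62,0.62,0.62,0.62]}'
python3 -m crank '{"delta_pos":[[0,-0.003,0],[0,-0.003,0]],"rotation":[[0,0,0],[0,0,0]],"claw":[0.62,0.62]}'
```

```text
t: 18.4
tool_pos: [0.5925, 0.0443, 0.0083]
ee_rot: [0.5, -0.5, -0.5, -0.5]
contact_force: [-1.9, -0.3, 0.6]
width: 0.0162
t: 18.6
tool_pos: [0.5954, 0.0445, 0.0083]
ee_rot: [0.501, -0.5, -0.5, -0.5]
contact_force: [0.5, -0.7, -0.9]
width: 0.0165
```

```bash
python3 -m crank '{"delta_pos":[[0,-0.004,0],[0,-0.008,-0.001]],"rotation":[[0,0,0],[0,0,0]],"claw":[0.62,0.62]}'
python3 -m crank '{"delta_pos":[[0,-0.008,0],[0,-0.016,-0.001],[0,-0.024,-0.001],[0,-0.032,-0.002]],"rotation":[[0,0,0],[0,0,0],[0,0,0],[0,0,0]],"claw":[0.62,0.62,0.62,0.62]}'
python3 -m crank '{"delta_pos":[[0,-0.004,0],[0,-0.004,0]],"rotation":[[0,0,0],[0,0,0]],"claw":[0.62,0.62]}'
```

```text
t: 18.8
tool_pos: [0.602, 0.0437, 0.0082]
ee_rot: [-0.5, 0.5, 0.5, 0.5]
contact_force: [-0.5, -0.1, -0.5]
width: 0.0162
t: 19.2
tool_pos: [0.6355, 0.0415, 0.0083]
ee_rot: [0.5, -0.5, -0.5, -0.5]
contact_force: [-0.4, 0.0, 0.0]
width: 0.0161
t: 19.4
tool_pos: [0.6387, 0.0414, 0.0082]
ee_rot: [-0.5, 0.5, 0.5, 0.5]
contact_force: [-0.9, -0.3, 0.1]
width: 0.0162
```

```bash
python3 -m crank '{"delta_pos":[[0,-0.004,0],[0,-0.004,0]],"rotation":[[0,0,0],[0,0,0]],"claw":[0.62,0.62]}'
python3 -m crank '{"delta_pos":[[0,-0.002,0],[0,-0.002,0]],"rotation":[[0,0,0],[0,0,0]],"claw":[0.62,0.62]}'
```

```text
t: 19.6
tool_pos: [0.6394, 0.0416, 0.008]
ee_rot: [-0.498, 0.502, 0.502, 0.498]
contact_force: [-6.3, -1.0, 3.6]
width: 0.0161
t: 19.8
tool_pos: [0.6395, 0.0416, 0.0079]
ee_rot: [-0.497, 0.502, 0.503, 0.497]
contact_force: [-7.5, -1.0, 4.6]
width: 0.0165
```

Ring 3 ran through to the back and stopped at TCP x = 0.6395 with 7 N, so it is undersize: right bay.

```bash
python3 -m crank '{"delta_pos":[[0,0.015,0],[0,0.04,0.001],[0,0.067,0.003],[0,0.094,0.004],[0,0.121,0.006]],"rotation":[[0,0,0],[0,0,0],[0,0,0],[0,0,0],[0,0,0]],"claw":[0.62,0.62,0.62,0.62,0.62]}'
python3 -m crank '{"delta_pos":[[0,0.027,0.001],[0,0.054,0.002],[0,0.075,0.002],[0,0.084,-0.015],[0,0.088,-0.045]],"rotation":[[0,0,0],[0,0,0],[0,0,0],[0,0,0],[0,0,0]],"claw":[0.62,0.62,0.62,0.62,0.62]}'
python3 -m crank '{"delta_pos":[[0,0.004,-0.03],[0,0.008,-0.06],[0,0.012,-0.09],[0,0.016,-0.12],[0,0.02,-0.15]],"rotation":[[0,0,0],[0,0,0],[0,0,0],[0,0,0],[0,0,0]],"claw":[0.62,0.62,0.62,0.62,0.62]}'
python3 -m crank '{"delta_pos":[[0,0.004,-0.03],[0,0.008,-0.06],[0,0.012,-0.09],[0,0.016,-0.12],[0,0.02,-0.15]],"rotation":[[0,0,0],[0,0,0],[0,0,0],[0,0,0],[0,0,0]],"claw":[0.62,0.62,0.62,0.62,0.62]}'
```

```text
t: 20.3
tool_pos: [0.5246, 0.0473, 0.0089]
ee_rot: [0.501, -0.499, -0.499, -0.501]
contact_force: [0.9, 0.0, 0.6]
width: 0.0162
t: 20.8
tool_pos: [0.4346, 0.0035, 0.0087]
ee_rot: [0.501, -0.499, -0.501, -0.499]
contact_force: [-0.4, 1.9, 0.3]
width: 0.0162
t: 21.3
tool_pos: [0.416, -0.149, 0.0086]
ee_rot: [0.501, -0.5, -0.499, -0.5]
contact_force: [0.7, 1.8, 1.3]
width: 0.0162
t: 21.8
tool_pos: [0.3956, -0.299, 0.0086]
ee_rot: [0.5, -0.5, -0.499, -0.5]
contact_force: [-0.2, 1.4, 0.3]
width: 0.0168
```

```bash
python3 -m crank '{"delta_pos":[[0,0.004,-0.03],[0,0.008,-0.06],[0,0.010,-0.08],[0,0.010,-0.085],[0,0.010,-0.085]],"rotation":[[0,0,0],[0,0,0],[0,0,0],[0,0,0],[0,0,0]],"claw":[0.62,0.62,0.62,0.62,0.62]}'
python3 -m crank '{"delta_pos":[[0,-0.013,-0.008],[0,-0.030,-0.018],[0,-0.047,-0.029],[0,-0.064,-0.039],[0,-0.081,-0.049]],"rotation":[[0,0,0],[0,0,0],[0,0,0],[0,0,0],[0,0,0]],"claw":[0.62,0.62,0.62,0.62,0.62]}'
python3 -m crank '{"delta_pos":[[0,-0.013,-0.008],[0,-0.026,-0.016],[0,-0.034,-0.021],[0,-0.040,-0.024]],"rotation":[[0,0,0],[0,0,0],[0,0,0],[0,0,0]],"claw":[0.62,0.62,0.62,0.62]}'
```

```text
t: 22.3
tool_pos: [0.3858, -0.3833, 0.0084]
ee_rot: [-0.5, 0.5, 0.499, 0.5]
contact_force: [-0.3, -0.1, 0.1]
width: 0.0164
t: 22.8
tool_pos: [0.4669, -0.4292, 0.008]
ee_rot: [-0.499, 0.499, 0.502, 0.5]
contact_force: [-0.5, -0.1, 0.4]
width: 0.0164
t: 23.2
tool_pos: [0.5069, -0.4542, 0.0079]
ee_rot: [-0.5, 0.5, 0.501, 0.5]
contact_force: [-0.6, 1.2, -1.1]
width: 0.0164
```

```bash
python3 -m crank '{"delta_pos":[[0,-0.003,-0.002],[0,-0.005,-0.003]],"rotation":[[0,0,0],[0,0,0]],"claw":[0.62,0.62]}'
python3 -m crank '{"delta_pos":[[0,-0.002,-0.001],[0,-0.002,-0.001]],"rotation":[[0,0,0],[0,0,0]],"claw":[0.62,0.62]}'
```

```text
t: 23.4
tool_pos: [0.5113, -0.4579, 0.0081]
ee_rot: [-0.5, 0.5, 0.501, 0.5]
contact_force: [-0.7, 0.2, -0.3]
width: 0.0162
t: 23.6
tool_pos: [0.5118, -0.4581, 0.0078]
ee_rot: [-0.498, 0.5, 0.502, 0.5]
contact_force: [-5.3, 2.4, 0.4]
width: 0.016
```

```bash
python3 -m crank '{"delta_pos":[[0,-0.003,-0.002],[0,-0.003,-0.002]],"rotation":[[0,0,0],[0,0,0]],"claw":[0.62,0.62]}'
```

```text
t: 23.8
tool_pos: [0.5122, -0.4584, 0.0076]
ee_rot: [-0.496, 0.5, 0.504, 0.5]
contact_force: [-11.4, 5.3, 5.1]
width: 0.0164
```

Right bay done at about 12 N. On to ring 1 at about (0.499, 0.439).

```bash
python3 -m crank '{"delta_pos":[[0,0.0098,0.0065],[0,0.0098,0.0065],[0,0.0098,0.0065],[-0.04,0.0098,0.0065],[-0.09,0.0098,0.0065]],"rotation":[[0,0,0],[0,0,0],[0,0,0],[0,0,0],[0,0,0]],"claw":[1,1,1,1,1]}'
for i in 1 2 3; do python3 -m crank '{"delta_pos":[[0,0.002,0.24],[0,0.002,0.24],[0,0.002,0.24],[0,0.002,0.24],[0,0.002,0.24]],"rotation":[[0,0,0],[0,0,0],[0,0,0],[0,0,0],[0,0,0]],"claw":[1,1,1,1,1]}' | grep pos; done
python3 -m crank '{"delta_pos":[[0,0.002,0.175],[0,0.002,0.175],[0,0.002,0.175],[0,0.002,0.175],[0,0.002,0.175]],"rotation":[[0,0,0],[0,0,0],[0,0,0],[0,0,0],[0,0,0]],"claw":[1,1,1,1,1]}'; python3 look.py w8
cp pics/w8.png /dev/null; python3 - <<'E'
from bench import *; from h import *
d=snapshot("top"); np.savez("top1.npz",**d)
for r in rings(d,lo=40): print(*r)
E
```

```text
t: 24.3
tool_pos: [0.5062, -0.4541, 0.0964]
ee_rot: [-0.498, 0.5, 0.502, 0.5]
contact_force: [0.4, -0.1, -0.3]
width: 0.0003
tool_pos: [0.5054, -0.2129, 0.0989]
tool_pos: [0.5038, 0.0275, 0.0988]
tool_pos: [0.5018, 0.2686, 0.099]
t: 26.3
tool_pos: [0.4992, 0.4452, 0.0989]
ee_rot: [0.501, -0.497, -0.501, -0.501]
contact_force: [0.4, 0.3, -0.2]
width: 0.0003
[273.  203.6] [0.495  0.4394] 0.0977 9167
26.35 [0.49882574 0.44252687 0.0985288 ] [-0.16647934 -0.7629084  -0.24670819] 0.00017619883402389855
[[0.002, -1.0, -0.004], [0.001, -0.004, 1.0], [-1.0, -0.002, 0.001]]
[268.1  95.6] [1.0088 0.0764] 0.101 140
[145.7  97.3] [1.0115 0.55  ] 0.0804 114
[178.1  96.6] [1.0219 0.4242] 0.0601 71
[210.1  96.2] [0.9922 0.303 ] 0.0977 118
[110.2  97.5] [1.0166 0.6883] 0.0749 82
[132.7 108.9] [0.9604 0.6007] 0.0636 83
[147.2 130.4] [0.8866 0.5437] 0.0882 279
[ 99.3 131.7] [0.882  0.7095] 0.0751 232
[554.2 180.2] [ 0.6439 -0.9946] 0.1412 371
[175.7 220.8] [0.526  0.4299] 0.0434 44
[385.8 219.5] [ 0.5372 -0.3448] 0.0427 75
[  9.  234.2] [0.4937 1.0328] 0.0468 98
[414.3 234.8] [ 0.4834 -0.4498] 0.0422 50
[  5.1 273.5] [0.356  1.0347] 0.0331 56
[ 39.5 349.4] [0.0698 0.9046] 0.1997 1791
```

```bash
python3 -m crank '{"delta_pos":[[0,0.001,-0.003],[0.04,0.001,-0.003],[0.07,0.001,-0.003],[0.09,0.001,-0.003],[0.09,0.001,-0.003]],"rotation":[[0,0,0],[0,0,0],[0,0,0],[0,0,0],[0,0,0]],"claw":[1,1,1,1,0.62]}'
python3 -m crank '{"delta_pos":[[0,0,0],[0,0,0]],"rotation":[[0,0,0],[0,0,0]],"claw":[0.62,0.62]}'
python3 -m crank '{"delta_pos":[[0,0.002,-0.015],[0,0.005,-0.04],[0,0.008,-0.07],[0,0.011,-0.1],[0,0.015,-0.13]],"rotation":[[0,0,0],[0,0,0],[0,0,0],[0,0,0],[0,0,0]],"claw":[0.62,0.62,0.62,0.62,0.62]}'
python3 -m crank '{"delta_pos":[[0,0.004,-0.03],[0,0.008,-0.06],[0,0.012,-0.09],[0,0.016,-0.12],[0,0.02,-0.15]],"rotation":[[0,0,0],[0,0,0],[0,0,0],[0,0,0],[0,0,0]],"claw":[0.62,0.62,0.62,0.62,0.62]}'
python3 -m crank '{"delta_pos":[[0,0.004,-0.03],[0,0.007,-0.06],[0,0.009,-0.09],[0,0.009,-0.107],[0,0.009,-0.111]],"rotation":[[0,0,0],[0,0,0],[0,0,0],[0,0,0],[0,0,0]],"claw":[0.62,0.62,0.62,0.62,0.62]}'
```

```text
t: 26.9
tool_pos: [0.4958, 0.4337, 0.0052]
ee_rot: [-0.499, 0.503, 0.5, 0.498]
contact_force: [-0.1, 1.4, -0.8]
width: 0.0134
t: 27.1
tool_pos: [0.4989, 0.4369, 0.0099]
ee_rot: [-0.5, 0.499, 0.5, 0.501]
contact_force: [0.0, -0.1, 0.5]
width: 0.0163
t: 27.6
tool_pos: [0.4844, 0.3069, 0.0105]
ee_rot: [-0.501, 0.498, 0.499, 0.502]
contact_force: [0.2, 1.0, -0.9]
width: 0.0163
t: 28.1
tool_pos: [0.4647, 0.1563, 0.0103]
ee_rot: [-0.501, 0.498, 0.499, 0.502]
contact_force: [0.8, 2.1, 2.0]
width: 0.0162
t: 28.6
tool_pos: [0.4553, 0.0442, 0.0097]
ee_rot: [-0.5, 0.5, 0.498, 0.502]
contact_force: [0.9, 2.5, 0.7]
width: 0.0161
```

```bash
python3 -m crank '{"delta_pos":[[0,-0.012,0.002],[0,-0.026,0.004],[0,-0.04,0.004],[0,-0.052,0.004],[0,-0.06,0.004]],"rotation":[[0,0,0],[0,0,0],[0,0,0],[0,0,0],[0,0,0]],"claw":[0.62,0.62,0.62,0.62,0.62]}'
python3 -m crank '{"delta_pos":[[0,-0.006,0],[0,-0.012,0],[0,-0.018,-0.001],[0,-0.023,-0.001],[0,-0.023,-0.001]],"rotation":[[0,0,0],[0,0,0],[0,0,0],[0,0,0],[0,0,0]],"claw":[0.62,0.62,0.62,0.62,0.62]}'
python3 -m crank '{"delta_pos":[[0,-0.003,0],[0,-0.005,0]],"rotation":[[0,0,0],[0,0,0]],"claw":[0.62,0.62]}'
```

```text
t: 29.1
tool_pos: [0.5148, 0.0507, 0.0092]
ee_rot: [0.501, -0.499, -0.5, -0.5]
contact_force: [-1.7, -0.5, 0.1]
width: 0.016
t: 29.6
tool_pos: [0.5376, 0.0489, 0.0085]
ee_rot: [0.5, -0.5, -0.5, -0.5]
contact_force: [-1.8, 0.4, 3.0]
width: 0.0166
t: 29.8
tool_pos: [0.5393, 0.049, 0.0082]
ee_rot: [-0.499, 0.501, 0.502, 0.498]
contact_force: [-7.0, -1.2, 8.2]
width: 0.0162
```

It's stopping near 0.539. I'll shift 2 mm to the centre line and press lightly again, to rule out contact on one lip only.

```bash
python3 -m crank '{"delta_pos":[[0,0.003,-0.002],[0,0.003,-0.002],[0,0,-0.002],[0,0,-0.002]],"rotation":[[0,0,0],[0,0,0],[0,0,0],[0,0,0]],"claw":[0.62,0.62,0.62,0.62]}'
python3 -m crank '{"delta_pos":[[0,-0.002,0],[0,-0.002,0]],"rotation":[[0,0,0],[0,0,0]],"claw":[0.62,0.62]}'
```

```text
t: 30.2
tool_pos: [0.5423, 0.0468, 0.0083]
ee_rot: [0.5, -0.5, -0.5, -0.5]
contact_force: [-1.7, 0.1, 1.2]
width: 0.0164
t: 30.4
tool_pos: [0.5432, 0.0469, 0.0082]
ee_rot: [-0.5, 0.5, 0.5, 0.499]
contact_force: [-3.7, -0.8, 2.3]
width: 0.0162
```

```bash
python3 look.py w9 >/dev/null
```

```text
(no output)
```

View pics/w9.png

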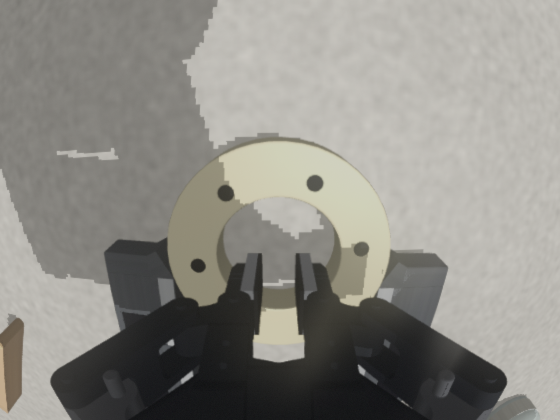

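The ring sits in the mouth against both lead-in corners, at (168,242) and (388,250). One more light press to confirm.

```bash
python3 -m crank '{"delta_pos":[[0,-0.003,0],[0,-0.003,0]],"rotation":[[0,0,0],[0,0,0]],"claw":[0.62,0.62]}'
python3 -m crank '{"delta_pos":[[0,-0.002,0],[0,-0.002,0]],"rotation":[[0,0,0],[0,0,0]],"claw":[0.62,0.62]}'
```

```text
t: 30.65
tool_pos: [0.5443, 0.0469, 0.008]
ee_rot: [-0.499, 0.501, 0.502, 0.498]
contact_force: [-5.9, -2.2, 3.4]
width: 0.0164
t: 30.85
tool_pos: [0.5444, 0.047, 0.0079]
ee_rot: [-0.498, 0.502, 0.503, 0.497]
contact_force: [-8.3, -2.4, 5.6]
width: 0.0165
```

Stopped at the lead-in (TCP x = 0.544, 8 N), so ring 1 is oversize: left bay.

```bash
python3 -m crank '{"delta_pos":[[0,0.02,0],[0,0.045,0],[0,0.07,0.001],[0,0.095,0.002],[0,0.11,0.002]],"rotation":[[0,0,0],[0,0,0],[0,0,0],[0,0,0],[0,0,0]],"claw":[0.62,0.62,0.62,0.62,0.62]}'
python3 -m crank '{"delta_pos":[[0,0,-0.015],[0,0,-0.04],[0,0,-0.07],[0,0,-0.1],[0,0,-0.128]],"rotation":[[0,0,0],[0,0,0],[0,0,0],[0,0,0],[0,0,0]],"claw":[0.62,0.62,0.62,0.62,0.62]}'
python3 -m crank '{"delta_pos":[[0,-0.016,-0.02],[0,-0.032,-0.04],[0,-0.05,-0.062],[0,-0.065,-0.081],[0,-0.07,-0.087]],"rotation":[[0,0,0],[0,0,0],[0,0,0],[0,0,0],[0,0,0]],"claw":[0.62,0.62,0.62,0.62,0.62]}'
python3 look.py w10
```

```text
t: 31.35
tool_pos: [0.4392, 0.0489, 0.0085]
ee_rot: [0.501, -0.499, -0.499, -0.501]
contact_force: [1.5, -0.5, 0.2]
width: 0.0161
t: 31.85
tool_pos: [0.4408, -0.081, 0.0083]
ee_rot: [0.501, -0.499, -0.498, -0.501]
contact_force: [0.9, 1.4, -0.5]
width: 0.0164
t: 32.35
tool_pos: [0.5127, -0.1694, 0.0086]
ee_rot: [0.502, -0.5, -0.497, -0.501]
contact_force: [-0.5, 1.5, -0.1]
width: 0.0165
[283.8 216.7] [ 0.4966 -0.168 ] 0.0848 17961
[ 36.  324.6] [ 0.5612 -0.3431] 0.0765 3276
[278.1 329.5] [ 0.5417 -0.1701] 0.0256 1507
32.4 [ 0.51207643 -0.16891842  0.00855348] [ 1.26978172 -0.55832515  0.24003674] 0.016313834241513534
[[0.006, -1.0, 0.002], [-0.003, 0.002, 1.0], [-1.0, -0.006, -0.003]]
```

```bash
python3 -m crank '{"delta_pos":[[0,-0.013,-0.007],[0,-0.030,-0.017],[0,-0.047,-0.028],[0,-0.064,-0.038],[0,-0.081,-0.048]],"rotation":[[0,0,0],[0,0,0],[0,0,0],[0,0,0],[0,0,0]],"claw":[0.62,0.62,0.62,0.62,0.62]}'
python3 -m crank '{"delta_pos":[[0,-0.010,-0.006],[0,-0.020,-0.012],[0,-0.030,-0.018],[0,-0.038,-0.023]],"rotation":[[0,0,0],[0,0,0],[0,0,0],[0,0,0]],"claw":[0.62,0.62,0.62,0.62]}'
python3 -m crank '{"delta_pos":[[0,-0.003,-0.002],[0,-0.003,-0.002]],"rotation":[[0,0,0],[0,0,0]],"claw":[0.62,0.62]}'
```

```text
t: 32.9
tool_pos: [0.589, -0.2127, 0.0079]
ee_rot: [-0.499, 0.5, 0.501, 0.5]
contact_force: [-0.3, 0.1, 0.7]
width: 0.0164
t: 33.3
tool_pos: [0.6271, -0.2356, 0.0078]
ee_rot: [-0.499, 0.5, 0.501, 0.5]
contact_force: [-0.8, 1.2, 0.9]
width: 0.0162
t: 33.5
tool_pos: [0.631, -0.2388, 0.0081]
ee_rot: [0.5, -0.5, -0.5, -0.5]
contact_force: [0.1, -0.1, 0.2]
width: 0.0164
```

```bash
python3 -m crank '{"delta_pos":[[0,-0.004,-0.0025],[0,-0.004,-0.0025]],"rotation":[[0,0,0],[0,0,0]],"claw":[0.62,0.62]}'
python3 -m crank '{"delta_pos":[[0,-0.002,-0.001],[0,-0.002,-0.001]],"rotation":[[0,0,0],[0,0,0]],"claw":[0.62,0.62]}'
```

```text
t: 33.7
tool_pos: [0.6341, -0.241, 0.008]
ee_rot: [-0.499, 0.5, 0.501, 0.5]
contact_force: [-1.1, 1.7, 0.5]
width: 0.0167
t: 33.9
tool_pos: [0.6346, -0.2411, 0.0079]
ee_rot: [-0.498, 0.5, 0.502, 0.499]
contact_force: [-3.8, 2.3, 0.4]
width: 0.0163
```

```bash
python3 -m crank '{"delta_pos":[[0,-0.004,-0.0025],[0,-0.004,-0.0025]],"rotation":[[0,0,0],[0,0,0]],"claw":[0.62,0.62]}'
```

```text
t: 34.1
tool_pos: [0.6347, -0.2418, 0.0073]
ee_rot: [-0.495, 0.502, 0.505, 0.498]
contact_force: [-10.9, 4.8, 5.8]
width: 0.0163
```

```bash
python3 -m crank '{"delta_pos":[[0,0.0105,0.007],[0,0.0105,0.007],[0,0.0105,0.007],[-0.04,0.0105,0.007],[-0.09,0.0105,0.007]],"rotation":[[0,0,0],[0,0,0],[0,0,0],[0,0,0],[0,0,0]],"claw":[1,1,1,1,1]}'
python3 -m crank '{"delta_pos":[[-0.2,0.07,0.0],[-0.2,0.07,0],[-0.2,0.07,0],[-0.2,0.07,0],[-0.2,0.07,0]],"rotation":[[0,0,0],[0,0,0],[0,0,0],[0,0,0],[0,0,0]],"claw":[-1,-1,-1,-1,-1]}'
python3 -m crank '{"delta_pos":[[0,0,0],[0,0,0]],"rotation":[[0,0,0],[0,0,0]],"claw":[-1,-1]}'
python3 look.py w11
python3 - <<'E'
from h import *
w=dict(np.load("w11.npz")); O=np.array([.6065,-.3725]); X=np.array([.854,-.52]);Y=np.array([.52,.854])
for r in rings(w,True,500): p=r[1]-O; print(r[1],r[2],"rack",(p@X).round(4),(p@Y).round(4))
E
```

```text
t: 34.6
tool_pos: [0.6293, -0.2377, 0.0965]
ee_rot: [-0.498, 0.5, 0.502, 0.5]
contact_force: [0.9, -1.0, -0.2]
width: 0.0
t: 35.1
tool_pos: [0.5622, -0.2402, 0.3058]
ee_rot: [0.505, -0.499, -0.495, -0.501]
contact_force: [-0.0, -0.7, -0.0]
width: 0.0723
t: 35.3
tool_pos: [0.5602, -0.238, 0.2975]
ee_rot: [-0.5, 0.5, 0.5, 0.5]
contact_force: [-0.7, 0.3, -0.5]
width: 0.0852
[107.1 125.7] [ 0.5006 -0.4593] 0.0762 747
[206.1 185.2] [ 0.5734 -0.3433] 0.0671 1068
[277.1 210.3] [ 0.622  -0.2406] 0.1036 3151
35.35 [ 0.55990809 -0.23765652  0.29637287] [-0.43766331 -0.13656397 -0.39885379] 0.08581165263731547
[[-0.002, -1.0, -0.0], [0.002, -0.0, 1.0], [-1.0, 0.002, 0.002]]
[ 0.5006 -0.4593] 0.0762 rack -0.0453 -0.1292
[ 0.5734 -0.3433] 0.0671 rack -0.0435 0.0077
[ 0.622  -0.2406] 0.1036 rack -0.0554 0.1207
```

View pics/w11.png

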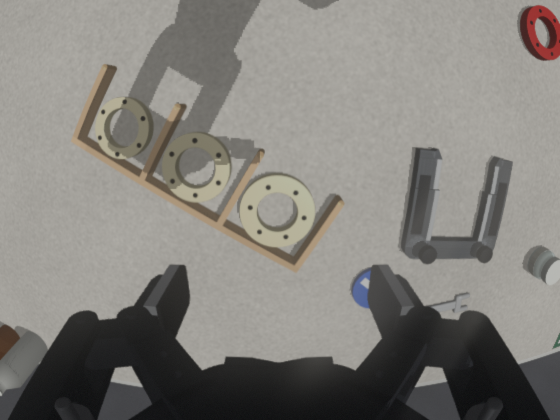

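All three rings are in their bays: right (125,127), middle (196,167), left (277,210). I'll check in a close crop that they are home.

```bash
python3 - <<'E'
from h import *
w=dict(np.load("w11.npz")); c=w["color"]
O=np.array([.6065,-.3725]); X=np.array([.854,-.52]);Y=np.array([.52,.854])
a=cv2.GaussianBlur(c,(3,3),0).astype(float); m=((a[...,1]/a[...,2])>1.07)&(abs(a[...,0]/a[...,1]-1)<.035); m[:,350:]=0; m[270:]=0
m=cv2.morphologyEx(m.astype(np.uint8),cv2.MORPH_OPEN,np.ones((2,2)))
for s,cc,mm in blobs(m,700):
    h=cv2.convexHull(np.argwhere(mm)[:,::-1].astype(np.int32))[:,0]; o,D=circ(plane(w,h,.02,True)[:,:2]); print(s,cc.round(1),o.round(4),D.round(4),((o-O)@X).round(4),((o-O)@Y).round(4))
b=cv2.resize(c[55:280,60:350,::-1],None,fx=2.7,fy=2.6,interpolation=cv2.INTER_CUBIC); cv2.imwrite("pics/f.png",cv2.convertScaleAbs(b,alpha=1.4))
E
```

```text
[174 156  59  48 995] [210.1 184.3] [ 0.5686 -0.3438] 0.0814 -0.0473 0.0048
[ 239  173   78   76 3390] [278.5 209.7] [ 0.6218 -0.2392] 0.1064 -0.0563 0.1217
```

No more pictures can be viewed, so I'll sample colours along each bay's axis: a ring that is home goes from cream straight to wood, with no bench between.

```bash
python3 - <<'E'
from h import *
w=dict(np.load("w11.npz")); c=cv2.GaussianBlur(w["color"],(0,0),.7); K,T=w["mtx"],w["T"]
X=np.array([.854,-.52]);Y=np.array([.52,.854]); O=np.array([.6065,-.3725])
for n,ctr,D in(("right",(.508,-.456),88),("mid",(.5685,-.348),96),("left",(.630,-.2385),104)):
    print(n)
    for s in np.arange(-.026,.024,.003):
        y=(np.array(ctr)-O)@Y
        P=np.r_[O+s*X+y*Y,.02]; q=T[:3,:3].T@(P-T[:3,3]); th=np.arctan2(np.hypot(q[0],q[1]),q[2]); u=q[:2]/np.hypot(q[0],q[1])*th*K[0,0]+K[:2,2]
        r,g,b=cv2.getRectSubPix(c,(1,1),(float(u[0]),float(u[1])))[0,0].astype(int); print(f"{s*1e3:.0f}:{u[0]:.0f},{u[1]:.0f} {r} {g} {b} rg{r/g:.2f} gb{g/b:.2f}",end=" | ")
    print()
E
```

```text
right
-26:118,143 108 105 97 rg1.03 gb1.08 | -23:117,144 97 93 80 rg1.04 gb1.16 | -20:116,146 106 102 87 rg1.04 gb1.17 | -17:115,148 124 120 102 rg1.03 gb1.18 | -14:114,150 130 125 106 rg1.04 gb1.18 | -11:114,152 156 151 130 rg1.03 gb1.16 | -8:113,154 176 171 147 rg1.03 gb1.16 | -5:112,156 165 159 137 rg1.04 gb1.16 | -2:111,157 112 102 85 rg1.10 gb1.20 | 1:111,159 131 114 93 rg1.15 gb1.23 | 4:110,161 169 147 120 rg1.15 gb1.23 | 7:109,163 172 150 123 rg1.15 gb1.22 | 10:108,165 169 155 136 rg1.09 gb1.14 | 13:108,166 164 160 152 rg1.02 gb1.05 | 16:107,168 163 161 154 rg1.01 gb1.05 | 19:106,170 165 163 156 rg1.01 gb1.04 | 22:106,172 164 162 156 rg1.01 gb1.04 | 
mid
-26:191,186 107 103 88 rg1.04 gb1.17 | -23:190,188 160 155 134 rg1.03 gb1.16 | -20:189,190 180 175 151 rg1.03 gb1.16 | -17:188,191 180 175 151 rg1.03 gb1.16 | -14:187,193 180 175 151 rg1.03 gb1.16 | -11:186,195 180 174 151 rg1.03 gb1.15 | -8:185,197 179 174 150 rg1.03 gb1.16 | -5:184,199 159 152 130 rg1.05 gb1.17 | -2:183,200 112 100 84 rg1.12 gb1.19 | 1:182,202 135 118 96 rg1.14 gb1.23 | 4:181,204 169 148 121 rg1.14 gb1.22 | 
[... 201 characters left out ...]
214 165 163 157 rg1.01 gb1.04 | 
left
-26:270,231 172 169 146 rg1.02 gb1.16 | -23:269,233 182 178 154 rg1.02 gb1.16 | -20:267,235 182 177 154 rg1.03 gb1.15 | -17:266,236 182 177 153 rg1.03 gb1.16 | -14:265,238 182 176 153 rg1.03 gb1.15 | -11:264,240 181 176 153 rg1.03 gb1.15 | -8:263,242 181 176 152 rg1.03 gb1.16 | -5:262,243 161 155 132 rg1.04 gb1.17 | -2:261,245 111 99 83 rg1.12 gb1.19 | 1:260,246 134 117 96 rg1.15 gb1.22 | 4:259,248 165 144 118 rg1.15 gb1.22 | 7:258,250 166 146 120 rg1.14 gb1.22 | 10:257,251 164 152 134 rg1.08 gb1.13 | 13:256,253 161 159 152 rg1.01 gb1.05 | 16:255,255 162 160 154 rg1.01 gb1.04 | 19:254,256 163 160 154 rg1.02 gb1.04 | 22:253,258 163 160 154 rg1.02 gb1.04 |
```

All three go cream to shaded wall face to wood top at the same offset, with no bench between, so they are home. The arm is clear; handing in.

```bash
python3 -c "
from bench import *
print(sign_off())"
```

```text
the job is handed in; nothing more can be done
None
```

I gauged the three rings one at a time, put each away before starting the next, and handed the job in at about 35 s.

| Ring (start position, world x, y) | Where it stopped in the gauge | Result | Bay |
|---|---|---|---|
| First, (0.470, 0.299) | At the no-go step, about 10 N | Good (96 mm) | Middle |
| Second, (0.605, 0.2525) | At the closed back, about 7.5 N | Undersize (88 mm) | Right |
| Third, (0.498, 0.439) | At the lead-in, about 8 N | Oversize (104 mm) | Left |

- **Against the given sizes:** the stops were spaced as the sizes predict. Diameters measured in the camera image beforehand also agreed: 95.9, 88.0 and 103.7 mm.
- **Third ring:** it first stopped about 5 mm early because it was off the centre line. I shifted it 2 mm sideways and pressed lightly again, and it stopped where a 104 mm ring should.
- **Home in the bays:** each ring was pushed to its back wall with about 11 to 13 N. In the last wrist picture each bay runs straight from ring to back wall with no bench between. The arm was raised and clear at hand-in.
- **Checks that failed or disagreed:**
  - The last close crop could not be viewed because the picture limit was reached. I sampled colours along each bay's axis instead.
  - Circle fits on the partly shadowed rings in the rack came out poorly, so I did not rely on them.
  - Early on, the top and wrist cameras disagreed by up to 7 mm in y. A closer look and the contact forces settled that.
- **Not checked:** I never moved the jar, spanner, dial or coloured rings, but did not measure their positions again at the end.

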